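# Find the steel-cored finisher roller by weight and present it over the fitting stand

### The arm

A 6-joint arm with a two-finger parallel gripper is mounted at the origin on the work surface. World frame = base frame: x ahead of the robot, y to its left, z up, the work surface at z = 0. Lengths are in m, angles in degrees, forces in N, time in s.
With the tool pointing down it reaches from about 0.3 to 0.75 m from the base axis. Payload 8.5 kg.
Tool frame: the origin (TCP) lies between the finger pads; the fingertips stand 8 mm ahead of it and the grasp point (between the pads) lies 11 mm behind it; y points along the fingers, z is the direction in which the jaws open and shut, and the axes are right-handed (so a half turn about y gives the same grasp; the last joint's range is limited). The gripper opens to 85 mm and grips with 20 to 120 N. Pads are 22 mm wide; open, the fingers measure 114 mm over their backs; the gripper's body (76 mm by 85 mm) begins 54 mm behind the grasp point. The pads swing forward as they close: fully open they stand 13 mm farther back than shut.
Start: joints at [63.868, 21.807, 74.336, -0, 83.858, -12.336], TCP at [0.131, 0.534, 0.206] pointing down, gripper open.
Joint ranges: [-178.18, 178.18], [-50.72, 133.34], [12.68, 142.11], [-81.47, 261.47], [9.98, 163.14], [-165.26, 165.26]. Speed limits (degrees/s): [136.94, 136.94, 180, 180, 180, 180].

### API

Orientations are given as a 3x3 rotation matrix whose columns are the frame's x, y, z axes.
In Python, from rig import env, get_image gives the robot as it stands.
- The arm moves only by the tool move_arm, never from a script. Its argument "targets" is one flat list of numbers, 6 for each row, row after row: the shift along the tool's x, y, z in mm, then the turn, a rotation vector about the tool's x, y, z in rad. A call has exactly 5 rows; each row shifts and turns the commanded pose from where the row before left it, along the tool's axes as they then stand; what a row does not reach is not made up. A row lasts 1/8 s, in which the tool goes at most 62.5 mm and 10.7 degrees, less where a joint would pass 70% of its speed; a pose out of reach is approached as far as the arm can. A call is refused whole if a number of a shift passes 62.5 or a number of a turn 0.188, either way. A call with a gripper value outside its range is refused whole. "hand" is the opening, from -1 (shut) to 1 (fully open), so that 0 is half open, set as the call begins (left out, the last holds). The fingers move at their own pace and stop on an object; "squeeze" is the grip in N (left out, the last holds). Time passes only in rows, so rows that do not move let the fingers close, or fill a call up. It gives the time, the measured TCP pose, the force and the opening at its end, in the units of the state.
- env.observe(): the state, without advancing time (a new reading comes with each control period).
- get_image(name): name is "scene" or "side" or "wrist"; returns a dict with "pixels" (480x640x3 uint8, red, green, blue), "z_map" (480x640 float32, m along the optical axis (not along the pixel's ray), 0 where there is no reading), "intrinsics" (3x3 intrinsics, pixels), "R" (3x3) and "t" (3): a world point X has camera coordinates R X + t; the wrist camera has in their place "mount" (4x4, takes a point from camera to tool coordinates, whose origin is the TCP and whose axes are the tool frame's). Camera axes: x right, y down, z forward; pixel columns grow to the right and rows downward; lengths in m; the calibration is good to about 2 mm. A picture is of the moment at which its call begins: read the wrist's pose just before it.
- env.close_job(): hands the job in, once; it reports no verdict.
The state is a dict: "time_s": time; "q": joint angles; "qvel": joint speeds; "joint_efforts": joint torques, N m; "position": TCP position; "tool_rot": TCP orientation; "ft_force": force on the tool from outside, world axes, zero at the start; "wrist_torque": the same for the moment, N m; "grip_width": finger opening in m.
Only numpy, scipy, OpenCV 4.12 (cv2) and the standard library are available. Lean on these libraries where they do the work, as an engineer would, in place of code of your own. Each camera call takes 0.05 s, during which the arm holds its last target.

### The job

Two look-alike closed rollers for the shoe finisher stand in two holders, and only one has the heavy steel core: first lift the left one (the robot's left) right out of its holder, feel its weight for a moment and stand it back in its holder, then lift the right one out of its holder in the same way and compare. Present the heavier of the two: hold it still and upright, centred about a hand's width (80 to 100 mm) above the stub of the fitting stand, and finish while still holding it there, with the lighter one standing let go in its own holder. Keep the rollers upright all the way and do not disturb the wax, heel block, tin, jar and bottle around them.

Things in the scene. Friction and masses are not known exactly. Their poses are not given: they have to be found in the camera images.
- roller_left: left (+y) one of two look-alike closed aluminium rollers, upright cylinder 36 mm across, 130 mm high, about 80 mm of it out above the holder's rim. Origin: centre of its underside, z up its axis. One roller has a steel core (about 0.6 kg in all), the other a plastic one (about 0.25 kg), with 1 mm of play; which is which varies and cannot be seen.
- holder_left: the left holder: a black plastic cup screwed to the bench, 58 mm outside, bore 48 mm (6 mm play all round the roller), 55 mm high, floor 6 mm thick; origin: centre of its underside
- holder_left_floor (a point): centre of the left holder's inner floor, 6 mm above the bench: where the roller's underside centre stands when it is back
- roller_right: right (-y) one of two look-alike closed aluminium rollers, upright cylinder 36 mm across, 130 mm high, about 80 mm of it out above the holder's rim. Origin: centre of its underside, z up its axis. One roller has a steel core (about 0.6 kg in all), the other a plastic one (about 0.25 kg), with 1 mm of play; which is which varies and cannot be seen.
- holder_right: the right holder: a black plastic cup screwed to the bench, 58 mm outside, bore 48 mm (6 mm play all round the roller), 55 mm high, floor 6 mm thick; origin: centre of its underside
- holder_right_floor (a point): centre of the right holder's inner floor, 6 mm above the bench: where the roller's underside centre stands when it is back
- stand: the fitting stand screwed to the bench: a grey plate 80 x 80 x 10 mm with an upright steel stub in its middle, 20 mm across and 30 mm tall, its top 40 mm above the bench; origin: centre of the plate's underside
- stub_top (a point): centre of the top face of the stand's stub, 40 mm above the bench; z up
- wax_bar: bystander, to be left alone: reddish-brown polishing wax bar, 90 x 36 x 26 mm, lying between the left holder and the stand; origin: centre of its underside, x along its length
- heel_block: bystander, to be left alone: round black rubber heel block, 46 mm across, 25 mm high, between the right holder and the stand; origin: centre of its underside
- polish_tin: bystander, to be left alone: flat round metal polish tin, 72 mm across, 26 mm high, beyond the stand; origin: centre of its underside
- glue_jar: bystander, to be left alone: amber jar with a dark cap, 60 mm across, about 75 mm high, far left of the stand; origin: centre of its underside
- dye_bottle: bystander, to be left alone: small black bottle with a white cap, 40 mm across, about 85 mm high, far right of the stand; origin: centre of its underside
Mind the look-alikes: they are no part of the job. Leave any green or pink look-alike of the stand alone. Leave any turquoise look-alike of the roller_right alone.

How it is judged:
By the outcome, as a careful person would: the job done as asked, in the order asked, and still so for the second after the job is handed in, while the arm keeps its last pose, push and grip.
It also fails if it takes over 72 s, if anything falls off the work surface, if the arm or the gripper's body presses on something with over 40 N, if the wrist force passes 120 N, or if a joint passes its speed limit or range.

## Working session

There is one attempt and no reset: what is moved stays moved. The work goes in short steps, Python scripts to look and compute and a tool call to move; the robot and the scene stay as the last step left them, time stands still between calls to the robot, and variables do not carry over. Pictures are saved under pics/ and viewed, and the job is handed in when it is done.

Besides the shell and the picture viewer there is one more tool, called after "Emit:" by a JSON object that holds its "name" and its "arguments", one argument or row to a line. move_arm: Moves the arm, as the interface text tells. Its arguments: {"type":"object","properties":{"targets":{"type":"array"},"hand":{"type":"number"},"squeeze":{"type":"number"}},"required":["targets"]}

```bash
mkdir -p pics; ls; cat > h.py <<'E'
import numpy as np, cv2
from rig import env, get_image
def save(n,im): cv2.imwrite('pics/'+n+'.png', im[:,:,::-1])
E
python3 - <<'E'
from h import *
s=env.observe(); print(s)
for n in ("scene","side"):
    d=get_image(n); save(n+'0',d['pixels']); np.savez(n+'0.npz',**d)
    print(n,d['intrinsics'],d['R'],d['t'])
E
```

```text
pics
{'time_s': 0.0, 'q': array([ 6.38664030e+01,  2.18414158e+01,  7.43863303e+01, -2.51774928e-05,
        8.38585488e+01, -1.23338659e+01]), 'qvel': array([-0.00837846,  0.03275998, -0.05165756, -0.07250166, -0.02252755,
        0.06908371]), 'joint_efforts': array([ 7.97423709e-04, -4.48457837e+01, -2.31288582e+01, -8.26204769e-05,
        4.66328711e-03,  1.61829769e-05]), 'position': array([0.13102124, 0.53381399, 0.20529854]), 'tool_rot': array([[ 9.71135304e-01, -6.63006539e-04,  2.38528367e-01],
       [-2.38529072e-01, -1.35235037e-03,  9.71134416e-01],
       [-3.21294543e-04, -9.99998866e-01, -1.47146153e-03]]), 'ft_force': array([-0.26990279,  1.10066753,  0.8024192 ]), 'wrist_torque': array([0.0150297 , 0.00459853, 0.00683707]), 'grip_width': 0.08546173182831095}
scene [[493.2180732    0.         329.74709462]
 [  0.         493.2180732  236.17815015]
 [  0.           0.           1.        ]] [[ 0.43675738  0.89954585  0.00776172]
 [ 0.64585849 -0.307555   -0.69876801]
 [-0.62618671  0.31020506 -0.71530624]] [-0.23421521 -0.31922643  1.40052733]
side [[596.1437813    0.         311.8583619 ]
 [  0.         596.1437813  236.16092064]
 [  0.           0.           1.        ]] [[-0.87953365 -0.4758343  -0.00150973]
 [-0.37670256  0.69822966 -0.60874505]
 [ 0.29071591 -0.53484303 -0.79336447]] [0.47018202 0.24841485 0.80875386]
```

View pics/scene0.png

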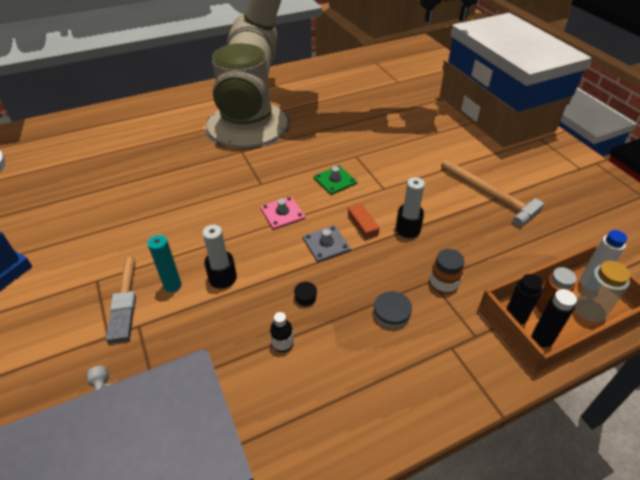

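View pics/side0.png

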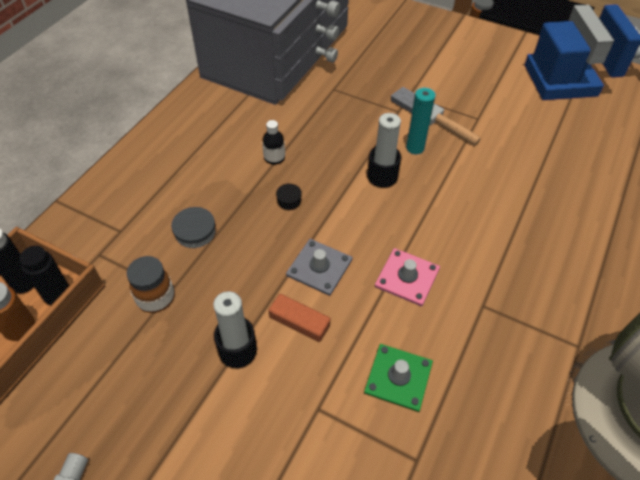

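The pictures show the left roller and holder at scene (414,205) and side (232,325), and the right one at scene (216,255) and side (386,150). The turquoise look-alike is at scene (165,263). The stand is the grey plate at scene (327,242) and side (319,265); the pink plate at scene (282,211) and the green at (335,179) are look-alikes. Next I measure.

```bash
cat > m.py <<'E'
from h import *
from scipy import ndimage
def cloud(d):
    K,R,t=d['intrinsics'],d['R'],d['t']; z=d['z_map']
    v,u=np.mgrid[:480,:640]
    P=np.stack([(u-K[0,2])/K[0,0]*z,(v-K[1,2])/K[1,1]*z,z],-1)
    W=(P-t)@R; W[z==0]=np.nan
    return W
def ray(d,u,v,h):
    K,R,t=d['intrinsics'],d['R'],d['t']
    r=R.T@np.array([(u-K[0,2])/K[0,0],(v-K[1,2])/K[1,1],1]); c=-R.T@t
    return c+r*(h-c[2])/r[2]
E
python3 - <<'E'
from m import *
boxes={'scene':{'L':(390,170,440,245),'R':(190,215,245,295),'S':(298,220,355,265),'H':(290,280,320,308),'W':(345,200,382,240),'tin':(370,288,415,330),'jar':(425,245,470,295),'dye':(265,310,298,355),'turq':(145,232,185,295)},
'side':{'L':(205,285,262,370),'R':(362,108,404,190),'S':(283,235,355,297),'H':(272,180,305,212),'W':(265,290,335,340)}}
for n in boxes:
    d=dict(np.load(n+'0.npz')); W=cloud(d)
    for k,(a,b,c,e) in boxes[n].items():
        w=W[b:e,a:c].reshape(-1,3); px=d['pixels'][b:e,a:c].reshape(-1,3).astype(int)
        w_=w[w[:,2]>0.008]; 
        zs=w_[:,2]; top=np.nanpercentile(zs,98)
        def cen(m): 
            q=w[m]; return ((q[:,:2].min(0)+q[:,:2].max(0))/2).round(4),np.ptp(q[:,:2],axis=0).round(3),len(q)
        print(n,k,'max',zs.max().round(4),'top',top.round(4), 'slice top',cen(w[:,2]>top-.006))
        if k in'LR':
            print('   rim',cen((w[:,2]>.049)&(w[:,2]<.062)), 'body',cen((w[:,2]>.07)&(w[:,2]<.125)))
            # top-face by image: bright grey pixels, z>0.13
            m=(W[...,2]>.130); m[:b]=0;m[e:]=0;m[:,:a]=0;m[:,c:]=0
            v,u=np.nonzero(m); uc,vc=(u.min()+u.max())/2,(v.min()+v.max())/2
            print('   top px',uc,vc,ray(d,uc,vc,.136).round(4),len(u))
    for k in 'LRS':
        a,b,c,e=boxes[n][k]; save(f'{n}_{k}',cv2.resize(d['pixels'][b-15:e+15,a-15:c+15],None,fx=6,fy=6)[:600,:800])
E
```

```text
scene L max 0.1383 top 0.1368 slice top (array([0.5595, 0.1827]), array([0.037, 0.035]), 168)
   rim (array([0.5591, 0.1828]), array([0.057, 0.057]), 204) body (array([0.5616, 0.1815]), array([0.031, 0.034]), 342)
   top px 415.5 184.0 [0.5625 0.1807 0.136 ] 173
scene R max 0.1387 top 0.1371 slice top (array([ 0.5164, -0.2332]), array([0.037, 0.036]), 227)
   rim (array([ 0.5197, -0.2338]), array([0.052, 0.057]), 256) body (array([ 0.5258, -0.2336]), array([0.019, 0.036]), 390)
   top px 211.5 232.5 [ 0.5194 -0.2343  0.136 ] 232
scene S max 0.042 top 0.0399 slice top (array([ 0.5222, -0.0018]), array([0.019, 0.02 ]), 61)
scene H max 0.0285 top 0.0272 slice top (array([ 0.6345, -0.1018]), array([0.047, 0.045]), 341)
scene W max 0.0293 top 0.0277 slice top (array([0.503 , 0.0977]), array([0.091, 0.037]), 439)
scene tin max 0.03 top 0.0283 slice top (array([0.7402, 0.032 ]), array([0.071, 0.072]), 933)
scene jar max 0.0777 top 0.0765 slice top (array([0.7209, 0.1661]), array([0.054, 0.053]), 463)
scene dye max 0.0874 top 0.0858 slice top (array([ 0.7116, -0.1821]), array([0.02 , 0.019])
[... 215 characters left out ...]
71, 0.1869]), array([0.057, 0.058]), 494) body (array([0.5537, 0.1893]), array([0.03 , 0.032]), 556)
   top px 227.0 304.5 [0.556  0.1879 0.136 ] 573
side R max 0.1404 top 0.1378 slice top (array([ 0.5153, -0.2298]), array([0.035, 0.035]), 283)
   rim (array([ 0.515, -0.227]), array([0.057, 0.057]), 341) body (array([ 0.5152, -0.2241]), array([0.037, 0.029]), 509)
   top px 389.5 121.5 [ 0.5137 -0.2278  0.136 ] 297
side S max 0.0439 top 0.0413 slice top (array([0.5218, 0.0013]), array([0.019, 0.02 ]), 119)
side H max 0.0314 top 0.0281 slice top (array([ 0.6336, -0.0979]), array([0.044, 0.047]), 423)
side W max 0.0304 top 0.0293 slice top (array([0.5018, 0.1021]), array([0.09 , 0.038]), 1245)
```

```bash
python3 - <<'E'
import cv2,numpy as np
a=[cv2.resize(cv2.imread(f'pics/{n}.png'),(260,280)) for n in('scene_L','scene_R','scene_S')]
b=[cv2.resize(cv2.imread(f'pics/{n}.png'),(260,280)) for n in('side_L','side_R','side_S')]
cv2.imwrite('pics/crops.png',np.vstack([np.hstack(a),np.hstack(b)]))
E
```

```text
(no output)
```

View pics/crops.png

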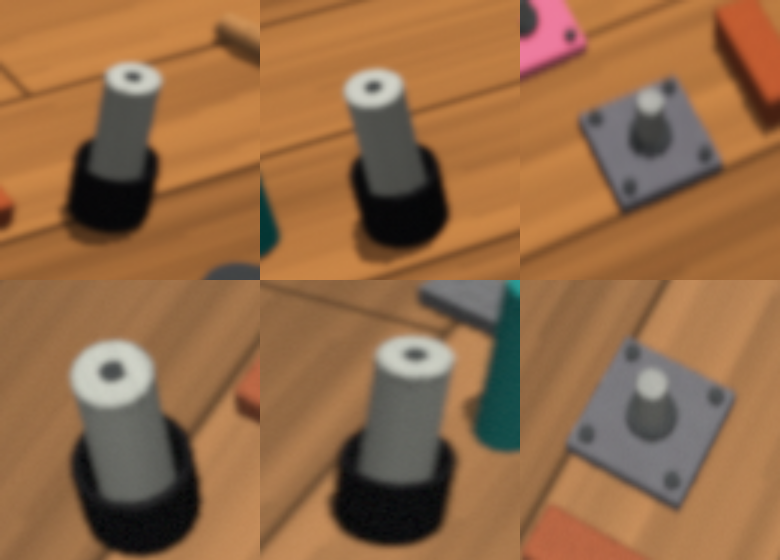

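The crops show two plain grey rollers in black cups, and a grey plate with a stub, so these are the right objects. The two views agree to about 4 mm, so I use their mean: left roller (0.558, 0.185), right roller (0.516, -0.231), stub (0.522, 0). The heights of 0.137 and 0.041 match the given sizes.

```bash
cat > go.py <<'E'
import sys
from h import *
s=env.observe(); T=np.array([float(x) for x in sys.argv[1:4]])
print('t',s['time_s'],'pos',s['position'].round(4),'F',s['ft_force'].round(2),'w',round(s['grip_width'],4))
print('shift mm',(s['tool_rot'].T@(T-s['position'])*1000).round(1),'q',s['q'].round(1)); print(s['tool_rot'].round(4))
E
python3 go.py 0.5585 0.1848 0.240
```

```text
t 0.1 pos [0.131  0.5339 0.2054] F [-0.71 -0.37  0.3 ] w 0.0856
shift mm [ 498.4  -34.5 -237.1] q [ 63.9  21.8  74.4   0.   83.9 -12.3]
[[ 9.712e-01 -6.000e-04  2.384e-01]
 [-2.384e-01 -1.100e-03  9.712e-01]
 [-3.000e-04 -1.000e+00 -1.200e-03]]
```

Emit:
{"name": "move_arm", "arguments": {
  "targets": [50,-7,-23,0,0,0,50,-7,-23,0,0,0,50,-7,-23,0,0,0,50,-7,-23,0,0,0,50,-7,-24,0,0,0],
  "hand": 1,
  "squeeze": 60
}}

```text
time_s: 0.72
position: [0.3474, 0.3605, 0.2409]
tool_rot: [[0.971, -0.0, 0.238], [-0.238, -0.0, 0.971], [-0.0, -1.0, -0.0]]
ft_force: [1.1, 1.0, 0.1]
grip_width: 0.0854
```

Emit:
{"name": "move_arm", "arguments": {
  "targets": [50,0,-24,0,0,0,50,0,-24,0,0,0,50,0,-24,0,0,0,50,0,-24,0,0,0,48,0,-24,0,0,0]
}}

```text
time_s: 1.35
position: [0.5597, 0.1847, 0.2405]
tool_rot: [[0.971, -0.001, 0.239], [-0.239, -0.0, 0.971], [-0.001, -1.0, -0.0]]
ft_force: [-0.1, 0.2, 0.9]
grip_width: 0.0856
```

```bash
python3 go.py 0.5585 0.1848 0.240
```

```text
t 1.35 pos [0.5597 0.1847 0.2405] F [-0.09  0.19  0.95] w 0.0856
shift mm [-1.1  0.5 -0.2] q [  6.8  24.7  63.9   0.   91.4 -69.4]
[[ 9.711e-01 -8.000e-04  2.387e-01]
 [-2.387e-01 -0.000e+00  9.711e-01]
 [-7.000e-04 -1.000e+00 -2.000e-04]]
```

```bash
cat > wr.py <<'E'
import sys
from m import *
s=env.observe(); d=get_image('wrist'); M=d['mount']
p=s['position'];R=s['tool_rot']
d['R']=M[:3,:3].T@R.T; c=p+R@M[:3,3]; d['t']=-d['R']@c
save(sys.argv[1],d['pixels']); np.savez(sys.argv[1]+'.npz',**d)
W=cloud(d); print('cam',c.round(3), s['time_s'],p.round(4))
for lo,hi in ((.128,.144),(.047,.062),(.036,.045)):
    m=(W[...,2]>lo)&(W[...,2]<hi)
    n,l,st,_=cv2.connectedComponentsWithStats(m.astype(np.uint8))
    for i in range(1,n):
        if st[i,4]<150: continue
        w=W[l==i]; a,b=w[:,:2].min(0),w[:,:2].max(0)
        print((lo,hi),st[i],((a+b)/2).round(4),(b-a).round(3),np.median(w[:,2]).round(4))
E
python3 wr.py wr1
```

```text
cam [0.487 0.202 0.409] 1.35 [0.5597 0.1847 0.2405]
(0.128, 0.144) [ 297  198   44   44 1514] [0.5553 0.184 ] [0.036 0.035] 0.136
(0.047, 0.062) [291 173  56  45 572] [0.5516 0.184 ] [0.05  0.058] 0.0547
(0.047, 0.062) [314 313  48  30 399] [0.7069 0.1672] [0.037 0.056] 0.0509
(0.047, 0.062) [ 517  341   91   43 1396] [0.8242 0.4186] [0.055 0.1  ] 0.0574
(0.047, 0.062) [370 374  71  29 875] [0.8096 0.2309] [0.025 0.084] 0.0574
(0.047, 0.062) [398 397  30  22 284] [0.837  0.2364] [0.023 0.039] 0.0539
(0.047, 0.062) [494 452  35  19 394] [0.9534 0.3444] [0.011 0.044] 0.0567
(0.036, 0.045) [ 35  81  24  22 382] [ 0.3877 -0.0508] [0.02 0.02] 0.04
(0.036, 0.045) [134 198  20  18 272] [ 0.5188 -0.0015] [0.02 0.02] 0.0399
(0.036, 0.045) [313 308  49  25 217] [0.7018 0.1682] [0.028 0.057] 0.0415
(0.036, 0.045) [510 335  87  22 441] [0.7986 0.418 ] [0.003 0.099] 0.0407
(0.036, 0.045) [369 368  66  20 341] [0.7998 0.2305] [0.005 0.083] 0.0405
(0.036, 0.045) [397 390  32  21 171] [0.837  0.2378] [0.023 0.042] 0.0406
```

View pics/wr1.png

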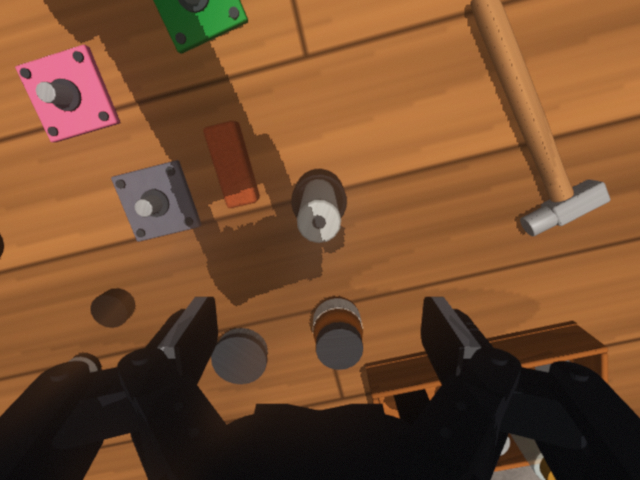

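The wrist view puts the left roller top at pixel (319,221), or (0.555, 0.184, 0.136), and the stub at (0.519, -0.001, 0.040). Both agree within 3 mm, and the offset from roller to stub agrees within 1 mm in all views. I go down at (0.557, 0.1845).

```bash
python3 go.py 0.557 0.1845 0.088
```

```text
t 1.4 pos [0.5637 0.1804 0.2395] F [-0.1  -4.83 -1.51] w 0.0854
shift mm [ -7.6 151.5   2.7] q [  6.3  25.   63.6  -0.1  91.4 -69.6]
[[ 9.70e-01  2.00e-04  2.43e-01]
 [-2.43e-01 -2.00e-03  9.70e-01]
 [ 7.00e-04 -1.00e+00 -1.90e-03]]
```

Emit:
{"name": "move_arm", "arguments": {
  "targets": [0,0,0,0,0,0,-1,15,0,0,0,0,0,15,0,0,0,0,0,15,0,0,0,0,0,15,0,0,0,0]
}}

```text
time_s: 2.02
position: [0.5572, 0.1867, 0.1799]
tool_rot: [[0.971, -0.0, 0.238], [-0.238, -0.0, 0.971], [-0.0, -1.0, -0.0]]
ft_force: [0.4, 0.6, -0.7]
grip_width: 0.0855
```

```bash
python3 go.py 0.557 0.1845 0.088; python3 wr.py wr2 | head -4; python3 go.py 0.557 0.1845 0.088
```

```text
t 2.025 pos [0.5572 0.1867 0.1799] F [ 0.36  0.58 -0.72] w 0.0855
shift mm [ 0.3 91.9 -2.2] q [  7.   26.7  70.7   0.   82.6 -69.2]
[[ 9.713e-01 -3.000e-04  2.380e-01]
 [-2.380e-01 -0.000e+00  9.713e-01]
 [-3.000e-04 -1.000e+00 -1.000e-04]]
cam [0.485 0.204 0.348] 2.025 [0.5572 0.1867 0.1799]
(0.128, 0.144) [ 289  220   55   55 2355] [0.555  0.1842] [0.035 0.035] 0.136
(0.047, 0.062) [284 184  66  54 825] [0.5516 0.184 ] [0.051 0.057] 0.0547
(0.047, 0.062) [312 346  55  32 606] [0.7079 0.1674] [0.037 0.056] 0.0511
t 2.075 pos [0.5565 0.1865 0.1779] F [-0.18 -0.25 -1.17] w 0.0854
shift mm [ 1.3 89.9 -1.7] q [  7.   26.8  70.9   0.   82.6 -69.2]
[[ 9.712e-01 -3.700e-03  2.381e-01]
 [-2.381e-01 -4.000e-04  9.712e-01]
 [-3.500e-03 -1.000e+00 -1.300e-03]]
```

Emit:
{"name": "move_arm", "arguments": {
  "targets": [0,20,-1,0,0,0,0,20,-1,0,0,0,0,20,0,0,0,0,0,20,0,0,0,0,0,10,0,0,0,0]
}}

```text
time_s: 2.7
position: [0.5567, 0.1844, 0.0899]
tool_rot: [[0.971, -0.001, 0.238], [-0.238, -0.0, 0.971], [-0.001, -1.0, -0.0]]
ft_force: [0.4, 0.1, -0.6]
grip_width: 0.0853
```

Emit:
{"name": "move_arm", "arguments": {
  "targets": [0,0,0,0,0,0,0,0,0,0,0,0,0,0,0,0,0,0,0,0,0,0,0,0,0,0,0,0,0,0]
}}

```text
time_s: 3.32
position: [0.5571, 0.1844, 0.0911]
tool_rot: [[0.971, 0.0, 0.238], [-0.238, 0.0, 0.971], [0.0, -1.0, 0.0]]
ft_force: [-0.3, -0.3, -0.2]
grip_width: 0.0854
```

```bash
python3 go.py 0.556 0.1844 0.088; python3 wr.py wr3 | head -4
```

```text
t 3.325 pos [0.5571 0.1844 0.0911] F [-0.26 -0.33 -0.19] w 0.0854
shift mm [-1.1  3.1 -0.3] q [  6.8  31.3  78.3  -0.   70.3 -69.4]
[[ 9.711e-01  3.000e-04  2.385e-01]
 [-2.385e-01  0.000e+00  9.711e-01]
 [ 3.000e-04 -1.000e+00  1.000e-04]]
cam [0.484 0.201 0.259] 3.325 [0.5571 0.1844 0.0911]
(0.128, 0.144) [ 276  272   89   86 5899] [0.5552 0.1843] [0.036 0.035] 0.136
(0.128, 0.144) [186 296  32  62 815] [0.5453 0.1415] [0.024 0.007] 0.1381
(0.128, 0.144) [420 296  32  62 814] [0.566  0.2282] [0.023 0.012] 0.1379
```

View pics/wr3.png

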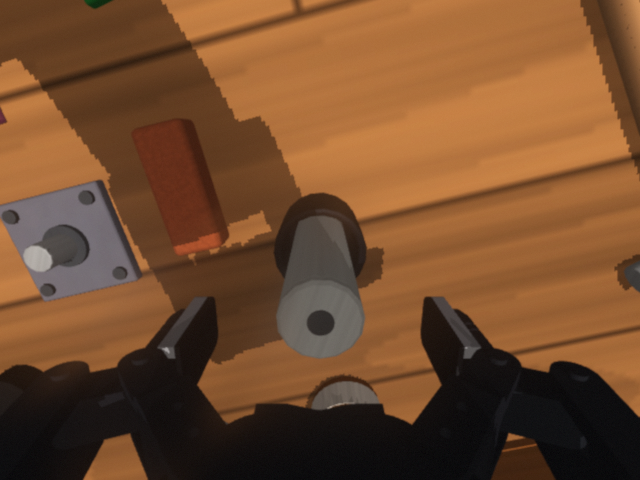

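The roller top at pixel (320,319) lies midway between the fingers (columns 217 and 423). I close now.

Emit:
{"name": "move_arm", "arguments": {
  "targets": [-2,3,0,0,0,0,0,0,0,0,0,0,0,0,0,0,0,0,0,0,0,0,0,0,0,0,0,0,0,0],
  "hand": -1,
  "squeeze": 60
}}

```text
time_s: 4.0
position: [0.5553, 0.185, 0.0882]
tool_rot: [[0.971, 0.001, 0.238], [-0.238, 0.0, 0.971], [0.001, -1.0, 0.0]]
ft_force: [0.1, 0.7, 3.3]
grip_width: 0.0345
```

Emit:
{"name": "move_arm", "arguments": {
  "targets": [0,0,0,0,0,0,0,0,0,0,0,0,0,0,0,0,0,0,0,0,0,0,0,0,0,0,0,0,0,0]
}}

```text
time_s: 4.62
position: [0.5553, 0.185, 0.0882]
tool_rot: [[0.971, 0.001, 0.238], [-0.238, 0.0, 0.971], [0.001, -1.0, 0.0]]
ft_force: [-0.6, 0.8, 4.5]
grip_width: 0.0345
```

Emit:
{"name": "move_arm", "arguments": {
  "targets": [0,-5,0,0,0,0,0,-10,0,0,0,0,0,-15,0,0,0,0,0,-15,0,0,0,0,0,-15,0,0,0,0]
}}

```text
time_s: 5.25
position: [0.5552, 0.1849, 0.1493]
tool_rot: [[0.971, 0.001, 0.238], [-0.238, 0.0, 0.971], [0.001, -1.0, 0.0]]
ft_force: [0.2, 0.4, -1.7]
grip_width: 0.0346
```

Emit:
{"name": "move_arm", "arguments": {
  "targets": [0,-10,0,0,0,0,0,-5,0,0,0,0,0,0,0,0,0,0,0,0,0,0,0,0,0,0,0,0,0,0]
}}

```text
time_s: 5.88
position: [0.5549, 0.1849, 0.1625]
tool_rot: [[0.971, -0.001, 0.238], [-0.238, -0.0, 0.971], [-0.001, -1.0, -0.0]]
ft_force: [-0.4, 0.3, -2.2]
grip_width: 0.0349
```

Emit:
{"name": "move_arm", "arguments": {
  "targets": [0,0,0,0,0,0,0,0,0,0,0,0,0,0,0,0,0,0,0,0,0,0,0,0,0,0,0,0,0,0]
}}

```text
time_s: 6.5
position: [0.5551, 0.185, 0.1629]
tool_rot: [[0.971, -0.0, 0.238], [-0.238, 0.0, 0.971], [-0.0, -1.0, 0.0]]
ft_force: [-0.9, 0.6, -2.1]
grip_width: 0.0346
```

Emit:
{"name": "move_arm", "arguments": {
  "targets": [0,0,0,0,0,0,0,0,0,0,0,0,0,0,0,0,0,0,0,0,0,0,0,0,0,0,0,0,0,0]
}}

```text
time_s: 7.12
position: [0.5551, 0.1849, 0.1629]
tool_rot: [[0.971, -0.0, 0.238], [-0.238, 0.0, 0.971], [-0.0, -1.0, 0.0]]
ft_force: [-0.9, -0.1, -2.7]
grip_width: 0.0346
```

```bash
cat > st.py <<'E'
from m import *
import sys
for n in sys.argv[2:]:
    s=env.observe(); d=get_image(n); save(sys.argv[1]+n,d['pixels']); np.savez(sys.argv[1]+n+'.npz',**d)
    print(s['ft_force'].round(2),s['wrist_torque'].round(3),s['position'].round(4))
    print(s['joint_efforts'].round(2))
E
python3 st.py a side scene side
```

```text
[-0.91 -0.12 -2.71] [ 0.021 -0.018  0.025] [0.5551 0.1849 0.1629]
[ -0.   -50.52 -23.25  -0.    -0.    -0.  ]
[ 0.02  0.64 -2.04] [0.001 0.007 0.03 ] [0.5551 0.185  0.1629]
[  0.   -50.52 -23.25  -0.    -0.    -0.  ]
[-0.64 -0.24 -2.46] [ 0.006 -0.078 -0.011] [0.5551 0.1849 0.1629]
[  0.   -50.52 -23.25  -0.    -0.     0.  ]
```

View pics/aside.png

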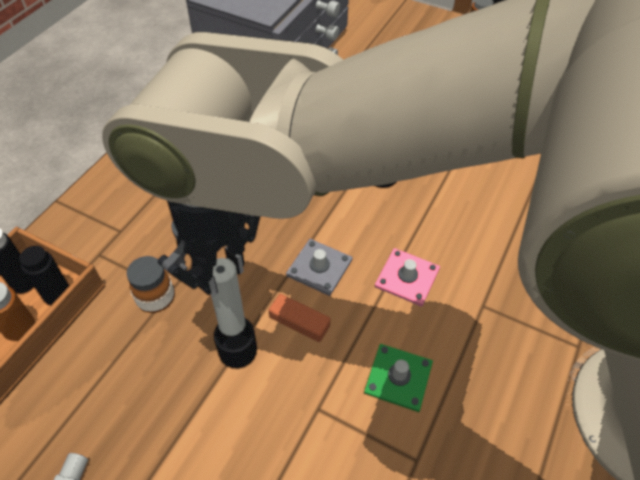

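```bash
python3 - <<'E'
from m import *
for f,b in (('aside',(210,260,250,345)),('ascene',(395,130,435,240))):
    d=dict(np.load(f+'.npz')); W=cloud(d); a,b0,c,e=b
    for v in range(b0,e,4):
        r=W[v,a:c]; px=d['pixels'][v,a:c].astype(int)
        m=(abs(r[:,0]-.557)<.022)&(abs(r[:,1]-.185)<.022)&(r[:,2]>.01)
        if m.any(): print(f,v,m.sum(),np.median(r[m],0).round(3),np.median(px[m],0))
E
```

```text
aside 260 28 [0.553 0.171 0.214] [82.5 83.  79.5]
aside 264 28 [0.55  0.175 0.212] [124.5 125.5 119.5]
aside 268 31 [0.55  0.179 0.211] [89. 90. 85.]
aside 272 29 [0.547 0.185 0.211] [105. 107. 101.]
aside 276 24 [0.547 0.191 0.211] [135.  135.5 129.5]
aside 280 24 [0.545 0.194 0.21 ] [117.5 118.5 113. ]
aside 284 24 [0.543 0.197 0.206] [102. 103.  97.]
aside 288 24 [0.544 0.196 0.196] [101. 103.  97.]
aside 292 22 [0.543 0.195 0.186] [102. 104.  99.]
aside 296 27 [0.545 0.198 0.177] [103. 104.  98.]
aside 300 28 [0.545 0.198 0.168] [102.  103.5  98.5]
aside 304 29 [0.546 0.198 0.158] [103. 105.  99.]
aside 308 28 [0.546 0.199 0.15 ] [109.5 111.5 104.5]
aside 312 28 [0.545 0.199 0.14 ] [113.  115.5 109.5]
aside 316 28 [0.546 0.198 0.129] [117.  118.5 112.5]
aside 320 28 [0.546 0.198 0.119] [117.  119.5 113. ]
aside 324 30 [0.546 0.198 0.108] [115.  116.5 110. ]
aside 328 28 [0.548 0.199 0.097] [114.5 116.  111. ]
aside 332 21 [0.549 0.2   0.088] [113. 115. 109.]
aside 336 9 [0.557 0.164 0.013] [22. 22. 20.]
aside 340 2 [0.572 0.206 0.055] [30.5 30.  32.5]
ascene 130 17 [0.568 0.18  0
[... 582 characters left out ...]
 0.174 0.159] [83. 84. 79.]
ascene 182 18 [0.571 0.174 0.148] [83. 83. 78.]
ascene 186 18 [0.571 0.172 0.139] [82.5 83.  78. ]
ascene 190 17 [0.572 0.172 0.127] [83. 82. 78.]
ascene 194 18 [0.571 0.172 0.116] [82. 82. 77.]
ascene 198 17 [0.571 0.174 0.106] [82. 82. 77.]
ascene 202 17 [0.572 0.172 0.095] [82. 82. 77.]
ascene 206 13 [0.574 0.174 0.085] [72. 72. 68.]
ascene 210 13 [0.54  0.196 0.039] [10.  9. 10.]
ascene 214 13 [0.544 0.201 0.029] [9. 8. 9.]
ascene 218 9 [0.542 0.201 0.015] [ 9.  9. 10.]
ascene 222 2 [0.578 0.185 0.04 ] [57.5 37.5 23.5]
ascene 226 2 [0.578 0.166 0.036] [8.5 7.5 9. ]
ascene 230 2 [0.578 0.165 0.024] [ 9.   7.5 10. ]
ascene 234 1 [0.578 0.165 0.012] [ 9.  9. 10.]
```

View pics/ascene.png

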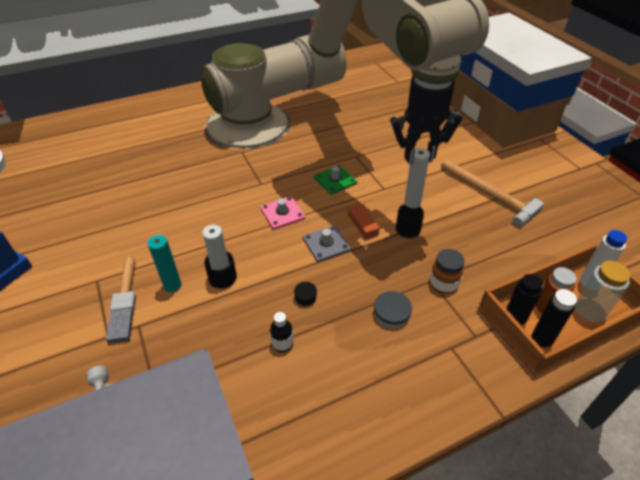

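The left roller hung clear: its top was at 0.211, its underside about 0.081 (rim 0.055), it stood vertical, and it pulled about 2.4 N. That makes it the light one. I stand it back now.

Emit:
{"name": "move_arm", "arguments": {
  "targets": [0,10,0,0,0,0,0,15,0,0,0,0,0,15,0,0,0,0,0,15,0,0,0,0,0,10,0,0,0,0]
}}

```text
time_s: 7.9
position: [0.5548, 0.1849, 0.0965]
tool_rot: [[0.971, -0.001, 0.239], [-0.239, -0.0, 0.971], [-0.001, -1.0, -0.0]]
ft_force: [0.4, 0.1, -2.5]
grip_width: 0.0345
```

Emit:
{"name": "move_arm", "arguments": {
  "targets": [0,4,0,0,0,0,0,2,0,0,0,0,0,1,0,0,0,0,0,1,0,0,0,0,0,1,0,0,0,0]
}}

```text
time_s: 8.52
position: [0.5552, 0.1849, 0.0891]
tool_rot: [[0.971, 0.0, 0.239], [-0.239, 0.0, 0.971], [0.0, -1.0, 0.0]]
ft_force: [0.0, 0.3, -2.8]
grip_width: 0.0343
```

Emit:
{"name": "move_arm", "arguments": {
  "targets": [0,0.5,0,0,0,0,0,0,0,0,0,0,0,0,0,0,0,0,0,0,0,0,0,0,0,0,0,0,0,0]
}}

```text
time_s: 9.15
position: [0.5551, 0.1849, 0.0884]
tool_rot: [[0.971, 0.0, 0.238], [-0.238, -0.0, 0.971], [0.0, -1.0, -0.0]]
ft_force: [0.3, -0.1, -2.0]
grip_width: 0.0346
```

Emit:
{"name": "move_arm", "arguments": {
  "targets": [0,0.5,0,0,0,0,0,0,0,0,0,0,0,0.5,0,0,0,0,0,0,0,0,0,0,0,0,0,0,0,0]
}}

```text
time_s: 9.78
position: [0.5556, 0.185, 0.0883]
tool_rot: [[0.971, 0.002, 0.238], [-0.238, 0.0, 0.971], [0.002, -1.0, 0.001]]
ft_force: [-0.6, -0.3, 5.9]
grip_width: 0.0348
```

Contact is at +5.9 N, so the roller stands on the floor. I open the hand.

Emit:
{"name": "move_arm", "arguments": {
  "targets": [0,-0.5,0,0,0,0,0,0,0,0,0,0,0,0,0,0,0,0,0,0,0,0,0,0,0,0,0,0,0,0],
  "hand": 1
}}

```text
time_s: 10.4
position: [0.5551, 0.1849, 0.0879]
tool_rot: [[0.971, -0.0, 0.238], [-0.238, -0.0, 0.971], [-0.0, -1.0, -0.0]]
ft_force: [0.2, -0.7, -0.9]
grip_width: 0.0852
```

Emit:
{"name": "move_arm", "arguments": {
  "targets": [0,-5,0,0,0,0,0,-15,0,0,0,0,0,-25,0,0,0,0,0,-35,0,0,0,0,0,-35,0,0,0,0]
}}

```text
time_s: 11.02
position: [0.5551, 0.1849, 0.2053]
tool_rot: [[0.971, 0.001, 0.238], [-0.238, 0.0, 0.971], [0.001, -1.0, 0.0]]
ft_force: [0.3, 0.0, 0.5]
grip_width: 0.0857
```

Emit:
{"name": "move_arm", "arguments": {
  "targets": [0,-25,0,0,0,0,0,-10,0,0,0,0,0,0,0,0,0,0,0,0,0,0,0,0,0,0,0,0,0,0]
}}

```text
time_s: 11.65
position: [0.5549, 0.1849, 0.237]
tool_rot: [[0.971, -0.002, 0.239], [-0.239, -0.0, 0.971], [-0.002, -1.0, -0.001]]
ft_force: [-0.9, -0.1, -0.0]
grip_width: 0.0852
```

```bash
python3 wr.py wr4 | head -3;python3 go.py 0.516 -0.2315 0.24;
```

```text
cam [0.483 0.202 0.405] 11.65 [0.5549 0.1849 0.237 ]
(0.128, 0.144) [ 298  205   44   45 1530] [0.5557 0.1841] [0.036 0.035] 0.136
(0.047, 0.062) [292 178  56  45 588] [0.5511 0.1843] [0.05  0.057] 0.0547
t 11.7 pos [0.5549 0.1849 0.2372] F [0.23 0.58 0.87] w 0.0853
shift mm [  61.5   -2.7 -413.7] q [  6.8  24.4  65.    0.   90.7 -69.4]
[[ 9.711e-01 -1.400e-03  2.385e-01]
 [-2.385e-01 -2.000e-04  9.711e-01]
 [-1.300e-03 -1.000e+00 -5.000e-04]]
```

View pics/wr4.png

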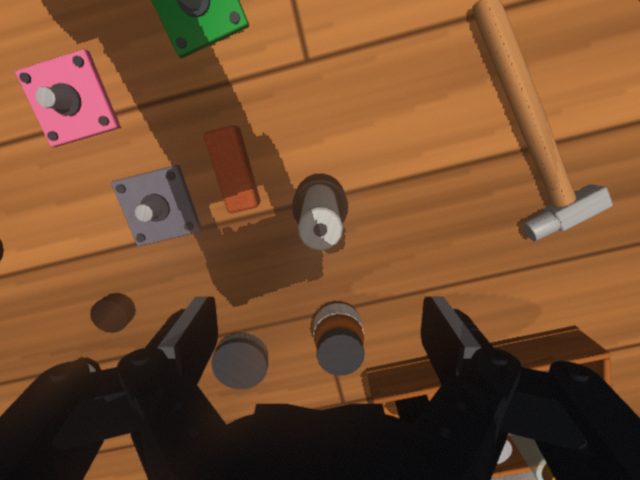

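The wrist view shows the left roller standing at pixel (320,228), at (0.5557, 0.184, 0.136), unchanged and let go. Next is the right roller, with about 80 mm to the turquoise one for a 57 mm half-opening. I narrow the opening a little.

Emit:
{"name": "move_arm", "arguments": {
  "targets": [3,0,-25,0,0,0,7,0,-50,0,0,0,8,0,-55,0,0,0,8,0,-55,0,0,0,8,0,-55,0,0,0],
  "hand": 0.6
}}

```text
time_s: 12.32
position: [0.5304, -0.0579, 0.2377]
tool_rot: [[0.971, -0.0, 0.238], [-0.238, 0.0, 0.971], [-0.0, -1.0, 0.0]]
ft_force: [0.0, 0.3, -0.3]
grip_width: 0.0687
```

Emit:
{"name": "move_arm", "arguments": {
  "targets": [8,0,-55,0,0,0,8,0,-55,0,0,0,6,0,-40,0,0,0,3,0,-25,0,0,0,0,0,0,0,0,0]
}}

```text
time_s: 12.95
position: [0.5131, -0.2335, 0.2373]
tool_rot: [[0.971, -0.001, 0.241], [-0.241, 0.001, 0.971], [-0.001, -1.0, 0.0]]
ft_force: [-0.0, 0.5, -1.5]
grip_width: 0.0681
```

Emit:
{"name": "move_arm", "arguments": {
  "targets": [0,0,0,0,0,0,0,0,0,0,0,0,0,10,0,0,0,0,0,20,0,0,0,0,0,10,0,0,0,0]
}}

```text
time_s: 13.58
position: [0.5131, -0.2315, 0.1965]
tool_rot: [[0.971, -0.002, 0.238], [-0.238, 0.001, 0.971], [-0.002, -1.0, 0.001]]
ft_force: [0.6, -0.5, -0.2]
grip_width: 0.0683
```

```bash
python3 wr.py wr5 ;python3 go.py 0.513 -0.2325 0.088;
```

```text
cam [ 0.441 -0.215  0.365] 13.575 [ 0.5131 -0.2315  0.1965]
(0.128, 0.144) [ 152  215   51   49 1878] [ 0.4889 -0.3297] [0.035 0.036] 0.1301
(0.128, 0.144) [ 293  216   51   52 2050] [ 0.5126 -0.233 ] [0.036 0.035] 0.1361
(0.047, 0.062) [287 184  63  50 738] [ 0.5091 -0.2333] [0.05  0.057] 0.0547
(0.047, 0.062) [199 195  32  33 200] [ 0.486  -0.3219] [0.03 0.02] 0.0547
(0.047, 0.062) [390 360  23  34 401] [ 0.7057 -0.1897] [0.034 0.023] 0.0556
(0.047, 0.062) [160 436  14  17 171] [ 0.734  -0.4643] [0.019 0.017] 0.0545
(0.047, 0.062) [107 471  37   9 150] [ 0.7686 -0.5338] [0.003 0.046] 0.05
(0.036, 0.045) [484   2  26  28 543] [ 0.3878 -0.0516] [0.019 0.02 ] 0.0398
(0.036, 0.045) [552 149  25  22 412] [ 0.5191 -0.0028] [0.02  0.019] 0.0397
(0.036, 0.045) [108 457  69  21 365] [ 0.7684 -0.5141] [0.004 0.088] 0.0402
t 13.625 pos [ 0.5129 -0.2314  0.1957] F [ 0.31 -0.   -0.97] w 0.0683
shift mm [  0.7 107.7  -1.2] q [ -36.3   23.6   73.2    0.    83.4 -112.6]
[[ 0.9712 -0.0027  0.2381]
 [-0.2381  0.002   0.9712]
 [-0.0031 -1.      0.0013]]
```

View pics/wr5.png

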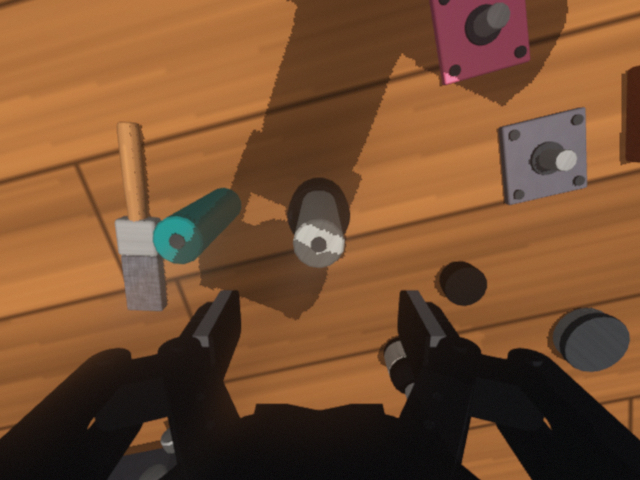

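The right roller's top is at pixel (318,242), (0.5126, -0.233, 0.136). The turquoise one is at pixel (177,240), 99 mm away. I go down.

Emit:
{"name": "move_arm", "arguments": {
  "targets": [0,20,-1,0,0,0,0,25,-0.5,0,0,0,0,25,0,0,0,0,0,20,0,0,0,0,0,10,0,0,0,0]
}}

```text
time_s: 14.25
position: [0.513, -0.2334, 0.0972]
tool_rot: [[0.971, -0.001, 0.238], [-0.238, 0.001, 0.971], [-0.001, -1.0, 0.0]]
ft_force: [0.4, -0.0, -0.2]
grip_width: 0.0684
```

Emit:
{"name": "move_arm", "arguments": {
  "targets": [0,7,0,0,0,0,0,0,0,0,0,0,0,0,0,0,0,0,0,0,0,0,0,0,0,0,0,0,0,0]
}}

```text
time_s: 14.88
position: [0.5132, -0.2337, 0.0912]
tool_rot: [[0.971, 0.0, 0.238], [-0.238, -0.0, 0.971], [0.0, -1.0, -0.0]]
ft_force: [-0.0, 0.0, 0.2]
grip_width: 0.0683
```

```bash
python3 go.py 0.513 -0.2325 0.088;python3 wr.py wr6 
```

```text
t 14.875 pos [ 0.5132 -0.2337  0.0912] F [-0.04  0.03  0.15] w 0.0683
shift mm [-0.5  3.2  1.1] q [ -36.5   29.3   82.2    0.    68.5 -112.7]
[[ 9.712e-01  4.000e-04  2.384e-01]
 [-2.384e-01 -3.000e-04  9.712e-01]
 [ 5.000e-04 -1.000e+00 -2.000e-04]]
cam [ 0.441 -0.217  0.259] 14.875 [ 0.5132 -0.2337  0.0912]
(0.128, 0.144) [  42  274   88   77 5075] [ 0.489 -0.329] [0.036 0.036] 0.1302
(0.128, 0.144) [ 279  275   89   86 5865] [ 0.5131 -0.2329] [0.036 0.035] 0.136
(0.128, 0.144) [ 190  290   50   69 1040] [ 0.5033 -0.2722] [0.024 0.015] 0.137
(0.128, 0.144) [ 398  290   49   68 1035] [ 0.5206 -0.1952] [0.023 0.018] 0.1371
(0.047, 0.062) [ 275  207   93   74 1644] [ 0.5094 -0.2333] [0.051 0.058] 0.0547
(0.047, 0.062) [143 224  52  49 626] [ 0.4867 -0.3216] [0.032 0.021] 0.055
(0.047, 0.062) [295 224  53  21 315] [ 0.5022 -0.2316] [0.014 0.032] 0.0548
(0.036, 0.045) [285 203  72  21 186] [ 0.4927 -0.2294] [0.017 0.045] 0.0407
(0.036, 0.045) [156 219  45  44 298] [ 0.4865 -0.3217] [0.031 0.02 ] 0.0404
(0.036, 0.045) [297 220  48  17 159] [ 0.501  -0.2314] [0.013 0.031] 0.0405
```

View pics/wr6.png

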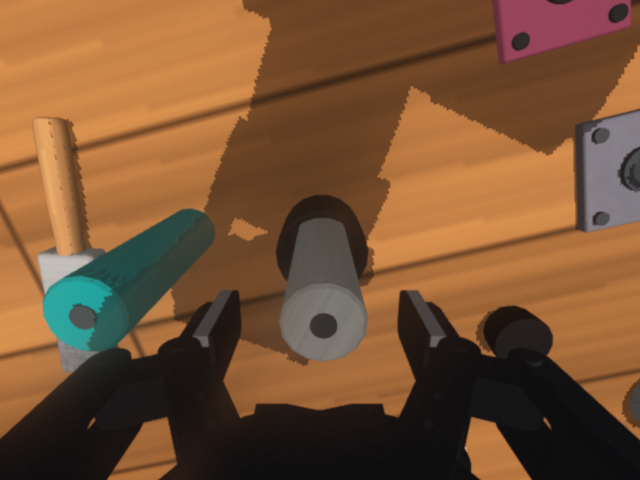

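The roller at pixel (323,321) is about 1 mm off the jaw centre. I correct that and grip.

Emit:
{"name": "move_arm", "arguments": {
  "targets": [0,3,1,0,0,0,0,0,0,0,0,0,0,0,0,0,0,0,0,0,0,0,0,0,0,0,0,0,0,0],
  "hand": -1,
  "squeeze": 80
}}

```text
time_s: 15.55
position: [0.5134, -0.2325, 0.0881]
tool_rot: [[0.971, 0.0, 0.238], [-0.238, 0.0, 0.971], [0.0, -1.0, 0.0]]
ft_force: [-0.4, 1.5, 3.1]
grip_width: 0.0344
```

Emit:
{"name": "move_arm", "arguments": {
  "targets": [0,0,0,0,0,0,0,0,0,0,0,0,0,0,0,0,0,0,0,0,0,0,0,0,0,0,0,0,0,0]
}}

```text
time_s: 16.18
position: [0.5134, -0.2326, 0.0881]
tool_rot: [[0.971, 0.0, 0.238], [-0.238, -0.0, 0.971], [0.0, -1.0, 0.0]]
ft_force: [0.5, 3.8, 4.8]
grip_width: 0.0339
```

Emit:
{"name": "move_arm", "arguments": {
  "targets": [0,-5,0,0,0,0,0,-10,0,0,0,0,0,-15,0,0,0,0,0,-15,0,0,0,0,0,-15,0,0,0,0]
}}

```text
time_s: 16.8
position: [0.5134, -0.2327, 0.1493]
tool_rot: [[0.971, 0.0, 0.238], [-0.238, -0.0, 0.971], [0.001, -1.0, -0.0]]
ft_force: [1.1, -0.1, -5.1]
grip_width: 0.0338
```

Emit:
{"name": "move_arm", "arguments": {
  "targets": [0,-10,0,0,0,0,0,-5,0,0,0,0,0,0,0,0,0,0,0,0,0,0,0,0,0,0,0,0,0,0]
}}

```text
time_s: 17.42
position: [0.5132, -0.2326, 0.1625]
tool_rot: [[0.971, -0.001, 0.238], [-0.238, 0.001, 0.971], [-0.001, -1.0, 0.0]]
ft_force: [0.6, 1.1, -5.3]
grip_width: 0.0337
```

Emit:
{"name": "move_arm", "arguments": {
  "targets": [0,0,0,0,0,0,0,0,0,0,0,0,0,0,0,0,0,0,0,0,0,0,0,0,0,0,0,0,0,0]
}}

```text
time_s: 18.05
position: [0.5133, -0.2327, 0.1629]
tool_rot: [[0.971, -0.0, 0.238], [-0.238, -0.0, 0.971], [-0.0, -1.0, -0.0]]
ft_force: [0.9, 0.4, -5.7]
grip_width: 0.034
```

Emit:
{"name": "move_arm", "arguments": {
  "targets": [0,0,0,0,0,0,0,0,0,0,0,0,0,0,0,0,0,0,0,0,0,0,0,0,0,0,0,0,0,0]
}}

```text
time_s: 18.68
position: [0.5133, -0.2326, 0.1629]
tool_rot: [[0.971, 0.0, 0.238], [-0.238, -0.0, 0.971], [0.0, -1.0, -0.0]]
ft_force: [0.3, -0.5, -6.0]
grip_width: 0.0337
```

```bash
python3 st.py b side scene wrist; python3 go.py 0 0 0.2
```

```text
[ 0.26 -0.51 -6.03] [-0.016 -0.024  0.027] [ 0.5133 -0.2326  0.1629]
[  0.   -50.06 -24.     0.    -0.     0.  ]
[ 0.16  0.47 -5.45] [-0.012 -0.014  0.003] [ 0.5133 -0.2327  0.1629]
[  0.   -50.06 -24.     0.    -0.    -0.  ]
[-0.    1.08 -6.55] [-0.011  0.045 -0.015] [ 0.5133 -0.2327  0.1629]
[  0.   -50.06 -24.     0.    -0.     0.  ]
t 18.825 pos [ 0.5133 -0.2327  0.1629] F [-0.23 -0.13 -5.82] w 0.034
shift mm [-554.   -37.1  103.5] q [ -36.4   25.1   76.4    0.    78.5 -112.6]
[[ 0.9711 -0.      0.2385]
 [-0.2385  0.      0.9711]
 [-0.     -1.      0.    ]]
```

View pics/bscene.png

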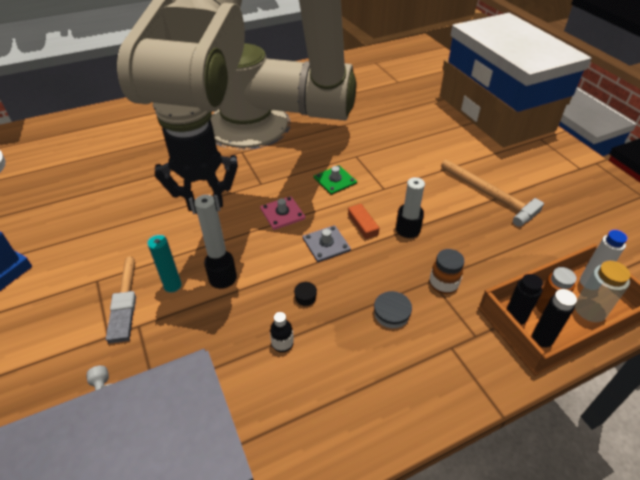

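View pics/bwrist.png

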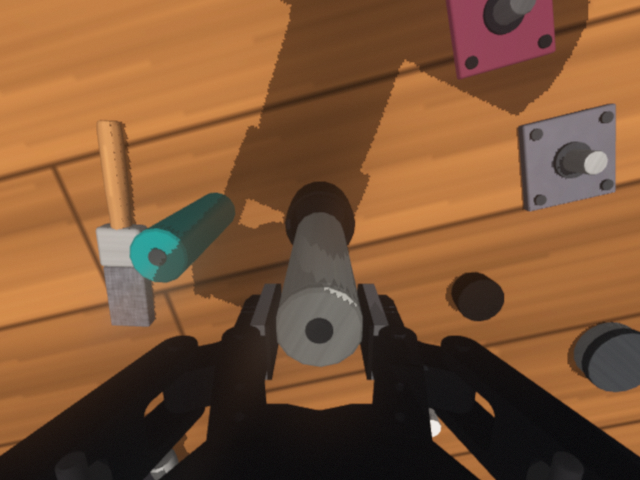

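The right roller pulls about 5.8 N against 2.4 N for the left, so the right one is the heavy one. The offset from right roller to stub is (6.3, 231) mm, agreed by the three views within 1 mm. I raise by 49 mm and carry it over.

Emit:
{"name": "move_arm", "arguments": {
  "targets": [0,-10,0,0,0,0,0,-15,0,0,0,0,-1,-15,5,0,0,0,-3,-9,15,0,0,0,-5,0,25,0,0,0]
}}

```text
time_s: 19.45
position: [0.5155, -0.1859, 0.2131]
tool_rot: [[0.971, 0.002, 0.239], [-0.239, -0.001, 0.971], [0.002, -1.0, -0.0]]
ft_force: [0.3, -0.5, -5.3]
grip_width: 0.0334
```

Emit:
{"name": "move_arm", "arguments": {
  "targets": [-7,0,32,0,0,0,-8,0,35,0,0,0,-8,0,35,0,0,0,-7,0,33,0,0,0,-5,0,24,0,0,0]
}}

```text
time_s: 20.08
position: [0.5188, -0.0216, 0.2124]
tool_rot: [[0.971, 0.0, 0.237], [-0.237, 0.0, 0.971], [0.0, -1.0, 0.0]]
ft_force: [0.1, -0.3, -6.5]
grip_width: 0.0337
```

Emit:
{"name": "move_arm", "arguments": {
  "targets": [-3,0,13,0,0,0,-2,0,6,0,0,0,0,0,3,0,0,0,0,0,0,0,0,0,0,0,0,0,0,0]
}}

```text
time_s: 20.7
position: [0.5197, -0.002, 0.2119]
tool_rot: [[0.971, -0.0, 0.239], [-0.239, -0.0, 0.971], [-0.0, -1.0, -0.0]]
ft_force: [-0.2, -0.5, -5.8]
grip_width: 0.0338
```

Emit:
{"name": "move_arm", "arguments": {
  "targets": [0,0,0,0,0,0,0,0,0,0,0,0,0,0,0,0,0,0,0,0,0,0,0,0,0,0,0,0,0,0]
}}

```text
time_s: 21.32
position: [0.5196, -0.0015, 0.2119]
tool_rot: [[0.971, -0.0, 0.238], [-0.238, -0.0, 0.971], [-0.0, -1.0, -0.0]]
ft_force: [0.1, 1.4, -5.4]
grip_width: 0.0337
```

```bash
python3 go.py .5196 -.0015 .2121; python3 wr.py wr7; python3 st.py c side scene; python3 - <<'E'
from m import *
for f in('cside','cscene'):
    d=dict(np.load(f+'.npz'));W=cloud(d)
    m=(abs(W[...,0]-.52)<.03)&(abs(W[...,1])<.03)
    for lo,hi in((.03,.045),(.1,.128),(.133,.15),(.15,.175),(.175,.2),(.254,.27)):
        w=W[m&(W[...,2]>lo)&(W[...,2]<hi)]
        if len(w)>3:
            p,q=np.percentile(w[:,:2],[1,99],axis=0); print(f,lo,hi,len(w),((p+q)/2).round(4),(q-p).round(3),w[:,2].min().round(4),w[:,2].max().round(4))
E
```

```text
t 21.325 pos [ 0.5196 -0.0015  0.2119] F [ 0.09  1.36 -5.35] w 0.0337
shift mm [-0.  -0.2 -0. ] q [-13.2  18.5  78.4  -0.   83.1 -89.4]
[[ 0.9712 -0.      0.2384]
 [-0.2384 -0.      0.9712]
 [-0.     -1.     -0.    ]]
cam [0.447 0.015 0.38 ] 21.325 [ 0.5196 -0.0015  0.2119]
(0.128, 0.144) [ 549  198   57   50 2090] [0.5552 0.1839] [0.036 0.037] 0.1359
(0.128, 0.144) [297 212  45  16 174] [ 5.088e-01 -4.000e-04] [0.015 0.031] 0.1377
(0.047, 0.062) [485 170  65  61 914] [0.5547 0.1831] [0.057 0.057] 0.0543
(0.047, 0.062) [497 182  33  39 321] [0.5534 0.1792] [0.032 0.027] 0.055
(0.047, 0.062) [  63  230   63   56 1303] [ 0.5125 -0.2326] [0.057 0.059] 0.0542
(0.047, 0.062) [  0 242  18  34 353] [ 0.4904 -0.3176] [0.031 0.013] 0.0543
(0.047, 0.062) [486 322  51  32 558] [0.7021 0.1667] [0.027 0.055] 0.0516
(0.047, 0.062) [ 555  381   85   27 1102] [0.8016 0.2566] [0.01  0.093] 0.056
(0.047, 0.062) [621 405  19  37 374] [0.8515 0.2941] [0.036 0.02 ] 0.0538
(0.047, 0.062) [577 410  30  15 165] [0.8306 0.2451] [0.011 0.022] 0.0537
(0.036, 0.045) [221  70  23  24 410] [ 0.3876 -0.0511] [0.01
[... 811 characters left out ...]
.2119]
[ -0.   -44.42 -24.93   0.    -0.    -0.  ]
cside 0.03 0.045 143 [0.5212 0.0014] [0.019 0.019] 0.03 0.0444
cside 0.133 0.15 182 [0.5187 0.0058] [0.03  0.025] 0.1335 0.15
cside 0.15 0.175 300 [0.5203 0.0069] [0.032 0.024] 0.15 0.175
cside 0.175 0.2 321 [0.5201 0.0057] [0.032 0.026] 0.1751 0.1999
cside 0.254 0.27 547 [0.5186 0.0032] [0.029 0.053] 0.254 0.2699
cscene 0.03 0.045 71 [ 0.5228 -0.0022] [0.02  0.019] 0.0301 0.0432
cscene 0.133 0.15 116 [ 0.5289 -0.0062] [0.025 0.03 ] 0.1332 0.15
cscene 0.15 0.175 188 [ 0.5288 -0.0041] [0.024 0.033] 0.1502 0.175
cscene 0.175 0.2 191 [ 0.5298 -0.0043] [0.022 0.033] 0.1752 0.1998
cscene 0.254 0.27 316 [ 0.5228 -0.002 ] [0.033 0.054] 0.254 0.2698
```

View pics/cside.png

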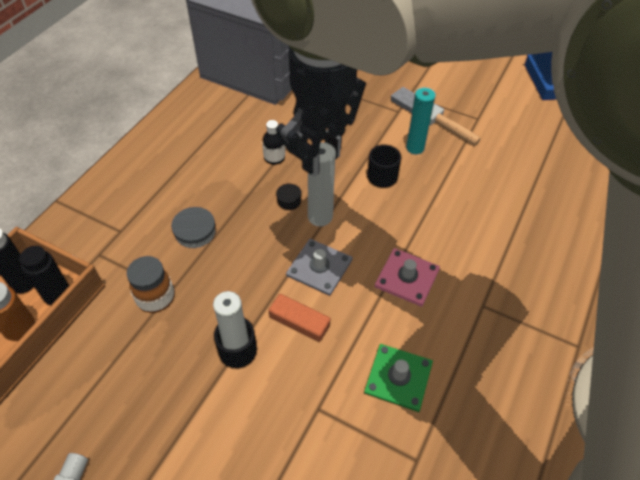

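View pics/cscene.png

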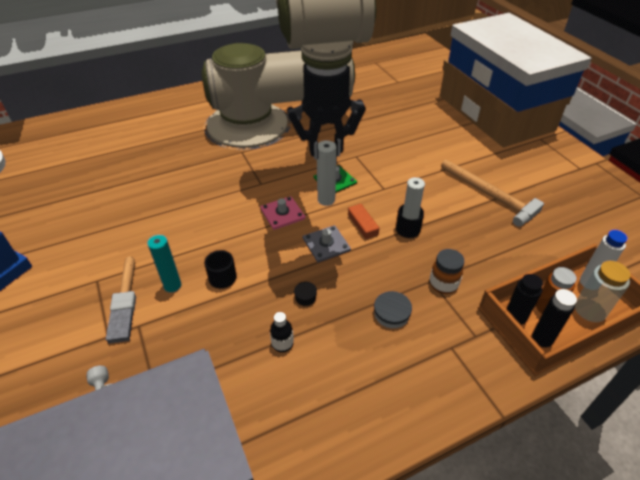

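Both views show the roller above the stub: at (321,190) over (319,258) from the side, and at (327,175) over (327,240) from the scene camera. I check centring, uprightness and height by fitting the cylinder in slices.

```bash
python3 - <<'E'
from m import *
from scipy.optimize import least_squares
for f,box in(('cside',(300,140,340,232)),('cscene',(312,140,345,210))):
    d=dict(np.load(f+'.npz'));W=cloud(d); a,b,c,e=box
    w=W[b:e,a:c].reshape(-1,3); w=w[(abs(w[:,0]-.52)<.03)&(abs(w[:,1])<.03)]
    for lo,hi in((.135,.165),(.165,.195),(.195,.225)):
        q=w[(w[:,2]>lo)&(w[:,2]<hi)]
        r=least_squares(lambda p:np.hypot(q[:,0]-p[0],q[:,1]-p[1])-.018,[.52,0],loss='soft_l1',f_scale=.001)
        print(f,lo,r.x.round(4),len(q),np.abs(r.fun).mean().round(4))
    v=w[w[:,2]>.1]; print('lowest',np.sort(v[:,2])[:6].round(4))
E
python3 go.py .5196 -.0015 .2121
```

```text
cside 0.135 [ 5.221e-01 -5.000e-04] 338 0.0006
cside 0.165 [ 0.5221 -0.0007] 379 0.0006
cside 0.195 [ 0.522  -0.0007] 416 0.0006
lowest [0.1293 0.1302 0.1305 0.1306 0.1312 0.1317]
cscene 0.135 [ 0.5213 -0.0025] 216 0.0008
cscene 0.165 [ 0.521  -0.0026] 226 0.0007
cscene 0.195 [ 0.521  -0.0025] 243 0.0008
lowest [0.1289 0.1297 0.13   0.1303 0.1307 0.1307]
t 21.475 pos [ 0.5196 -0.0015  0.2119] F [-0.41 -0.06 -5.33] w 0.0334
shift mm [-0.  -0.2 -0. ] q [-13.2  18.5  78.4  -0.   83.1 -89.4]
[[ 0.9712  0.      0.2384]
 [-0.2384 -0.      0.9712]
 [ 0.     -1.     -0.    ]]
```

The roller is upright (slices agree within 0.3 mm), its underside is at 0.130 (90 mm above the stub), and it is within 2 mm of centre. I nudge it 1 mm, settle and hand in.

Emit:
{"name": "move_arm", "arguments": {
  "targets": [0,0,0.5,0,0,0,0,0,0.5,0,0,0,0,0,0,0,0,0,0,0,0,0,0,0,0,0,0,0,0,0]
}}

```text
time_s: 22.1
position: [0.5199, -0.0005, 0.212]
tool_rot: [[0.971, 0.0, 0.239], [-0.239, -0.0, 0.971], [0.0, -1.0, -0.0]]
ft_force: [0.2, -1.0, -5.0]
grip_width: 0.0337
```

Emit:
{"name": "move_arm", "arguments": {
  "targets": [0,0,0,0,0,0,0,0,0,0,0,0,0,0,0,0,0,0,0,0,0,0,0,0,0,0,0,0,0,0]
}}

```text
time_s: 22.72
position: [0.5199, -0.0005, 0.2119]
tool_rot: [[0.971, -0.0, 0.238], [-0.238, -0.0, 0.971], [-0.0, -1.0, -0.0]]
ft_force: [-0.6, -0.6, -5.4]
grip_width: 0.0339
```

```bash
python3 -c "
from rig import env
s=env.observe();print(s['time_s'],s['position'],s['qvel'].round(3),s['ft_force'].round(1))
print(env.close_job())"
```

```text
22.725 [ 5.19868603e-01 -5.09715884e-04  2.11924444e-01] [0.077 0.157 0.026 0.026 0.004 0.068] [-0.6 -0.6 -5.4]
the job is handed in; nothing more can be done
None
```

The job is handed in at 22.7 s: the right roller is the heavy one, and it was held above the stub at hand-in.

- **Weighing:** I lifted the left roller clear of its holder first and it pulled about 2.4 N. I stood it back and let go, and a wrist-camera check found it standing where it started. The right roller then pulled about 5.8 N.
- **Presenting:** The right roller's underside is about 90 mm above the stub top. It stood upright, with fits at three heights agreeing to about 0.3 mm.
- **Centring:** Before a last 1 mm nudge, it was within 2 mm of centre by both fixed cameras. After the nudge I checked only the arm's own reading, not a new picture.
- **Surroundings:** The other items looked unmoved in the last pictures. I judged this by eye and did not measure each one again.
- **Disagreement:** The two fixed cameras differed by about 4 mm in absolute position. I therefore used distances between objects, which agreed to about 1 mm.

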